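# Put the drill-cassette kit right

## Robot

A 6-joint arm with a two-finger parallel gripper is mounted at the origin on the work surface. World frame = base frame: x ahead of the robot, y to its left, z up, the work surface at z = 0. Lengths are in m, angles in degrees, forces in N, time in s.
With the tool pointing down it reaches from about 0.275 to 1 m from the base axis. Payload 8.4 kg.
Tool frame: the origin (TCP) lies between the finger pads; the fingertips stand 17 mm ahead of it and the grasp point (between the pads) lies 2 mm behind it (manip.nose_length is the distance from the TCP to the fingertips, in m); z points along the fingers, y is the line along which they close (so a half turn about z gives the same grasp; the last joint's range is limited). The gripper opens to 85 mm and grips with 20 to 120 N. Pads are 22 mm wide; open, the fingers measure 114 mm over their backs; the gripper's body (76 mm by 85 mm) begins 54 mm behind the grasp point. The pads swing forward as they close: fully open they stand 13 mm farther back than shut.
Start: joints at [62.888, 20.225, 93.587, -0, 66.188, -0.138], TCP at [0.283, 0.557, 0.248] pointing down, gripper open.
Joint ranges: [-150.9, 150.9], [-52.94, 120.26], [3.33, 152.33], [-74.26, 254.26], [0, 154.13], [-172.89, 172.89]. Speed limits (degrees/s): [127.2, 127.2, 159.86, 180, 180, 180].

## Interface

Orientations are given as [roll, pitch, yaw] about the fixed x, y, z axes, in that order (R = Rz(yaw) Ry(pitch) Rx(roll)).
In Python, from bench import manip gives the robot as it stands.
- The arm moves only by the tool arm_command, never from a script. Its argument "commands" is one flat list of numbers, 7 for each row, row after row: the shift along the tool's x, y, z in cm, then the turn, a rotation vector about the tool's x, y, z in degrees, then the opening, from 0 (shut) to 1 (fully open). A call has 1 to 5 rows; each row shifts and turns the commanded pose from where the row before left it, along the tool's axes as they then stand; what a row does not reach is not made up. A row lasts 1/8 s, in which the tool goes at most 62.5 mm and 10.7 degrees, less where a joint would pass 70% of its speed; a pose out of reach is approached as far as the arm can. A call with a gripper value outside its range is refused whole. The fingers move at their own pace and stop on an object; the grip force is fixed at half the most. Time passes only in rows, so rows that do not move let the fingers close. It gives the time, the measured TCP pose, the force, the opening and the grip force at its end, in the units of the state.
- manip.read_state(): the state, without advancing time (a new reading comes with each control period).
- manip.snapshot(name): name is "scene" or "top" or "wrist"; returns a dict with "pixels" (480x640x3 uint8, red, green, blue), "range_z" (480x640 float32, m along the optical axis (not along the pixel's ray), 0 where there is no reading), "intrinsics" (3x3 intrinsics, pixels), "world_to_cam" (4x4, takes a point from world to camera coordinates). Camera axes: x right, y down, z forward; pixel columns grow to the right and rows downward; lengths in m; the calibration is good to about 2 mm. A picture is of the moment at which its call begins.
- manip.close_job(): hands the job in; it is judged then, once.
The state is a dict: "clock": time; "joints": joint angles; "joint_vel": joint speeds; "effort": joint torques, N m; "position": TCP position; "tcp_rot": TCP orientation; "ft_force": force on the tool from outside, world axes, zero at the start; "wrist_torque": the same for the moment, N m; "opening": finger opening in m; "grip_force": force on a finger pad.
Only numpy, scipy, OpenCV 4.12 (cv2) and the standard library are available. Lean on these libraries where they do the work, as an engineer would, in place of code of your own. Each camera call takes 0.05 s, during which the arm holds its last target. There are 200 camera calls.

## Task

The kit dock on the bench should hold three blue drill cassettes, but a yellow one has got in. Draw the yellow cassette out of its lane and put it flat, right way up, in the red returns tray; then take the blue cassette from the stock board and push it into the empty lane, lip toward you, until it clicks fully home, leaving all the other cassettes where they are.

Things in the scene. Friction and masses are not known exactly. Their poses are not given: they have to be found in the camera images.
- dock: Kit dock, fixed: steel floor plate 4 mm thick, 214 mm wide, with three lanes between aluminium walls, mouths toward the robot. Origin on the bench, midway across, in the plane of the lane mouths; x points into the lanes, y left. Lanes centred at y = 64, 0, -64 mm. The plate runs on, flat and open, in front of the mouths to x = -115 mm. Walls rise to z = 28 mm.
- lane0 (a point): Left lane (+y): floor-level mid-point of its mouth, axes as the dock's, 4 mm above the bench. Lanes are 35.5 mm wide, flared to 46 in the first 15 mm; back stop 78 mm in. From 30 mm in, keeper strips (26 to 30 mm above the lane floor) overhang both sides 3.5 mm: a cassette can slide but not be lifted.
- lane1 (a point): Middle lane, the same. A sprung ball in the left wall, 45 mm in, clicks into a cassette's notch; passing it takes about 3 to 8 N either way. Fully home a cassette's nose is on the back stop, its centre 33 mm in, and its lip end stands 12 mm out of the mouth, toward the robot.
- lane2 (a point): Right lane (-y), the same. With a cassette home, its block top is 24 mm and its lip top 36 mm above this point; behind the lip (4 mm out of the mouth) the top is free for fingertips up to 30 mm in, where the keeper strips begin.
- yellow_mid (a point): Drill cassette, yellow: block 90 mm long (x), 34 wide (y), 24 high, 0.25 kg. Pull lip on top of its -x end: 8 mm thick (x), 34 wide, rising 12 above the block. Bits lie flat in the top. Site at the block's middle, 12 mm up; z up, +x = nose. The wrong one, at the start held home in one of the lanes, nose in. Each side has a 3 mm deep notch 7 to 17 mm from the point towards the nose.
- blue_a_mid (a point): Drill cassette, blue: block 90 mm long (x), 34 wide (y), 24 high, 0.25 kg. Pull lip on top of its -x end: 8 mm thick (x), 34 wide, rising 12 above the block. Bits lie flat in the top. Site at the block's middle, 12 mm up; z up, +x = nose. Belongs in the kit; held home in a lane.
- blue_b_mid (a point): Drill cassette, blue: block 90 mm long (x), 34 wide (y), 24 high, 0.25 kg. Pull lip on top of its -x end: 8 mm thick (x), 34 wide, rising 12 above the block. Bits lie flat in the top. Site at the block's middle, 12 mm up; z up, +x = nose. Belongs in the kit; held home in a lane.
- blue_spare_mid (a point): Drill cassette, blue: block 90 mm long (x), 34 wide (y), 24 high, 0.25 kg. Pull lip on top of its -x end: 8 mm thick (x), 34 wide, rising 12 above the block. Bits lie flat in the top. Site at the block's middle, 12 mm up; z up, +x = nose. The only blue one on the stock board, loose. Each side has a 3 mm deep notch 7 to 17 mm from the point towards the nose.
- green_mid (a point): Drill cassette, green: block 90 mm long (x), 34 wide (y), 24 high, 0.25 kg. Pull lip on top of its -x end: 8 mm thick (x), 34 wide, rising 12 above the block. Bits lie flat in the top. Site at the block's middle, 12 mm up; z up, +x = nose. Other stock; stays on the stock board.
- white_mid (a point): Drill cassette, white: block 90 mm long (x), 34 wide (y), 24 high, 0.25 kg. Pull lip on top of its -x end: 8 mm thick (x), 34 wide, rising 12 above the block. Bits lie flat in the top. Site at the block's middle, 12 mm up; z up, +x = nose. Other stock; stays on the stock board.
- stock: Stock board, fixed: plywood 140 mm (x) by 230 (y), 4 thick, ridges 12 mm above the bench along its two x ends only. Three cassettes lie on it along its x, about 68 mm apart in y, lips toward its -x. It stands on one side of the dock, the returns tray on the other. Origin under its centre, z up.
- returns: Red open returns tray, fixed, empty: 150 mm (x) by 170 (y), 25 high, walls and floor 4 mm thick. Origin under its centre, z up.
There are look-alikes about, which are no part of the job. Leave any pink look-alike of the part that bears blue_spare_mid alone.

How it is judged:
By the outcome, as a careful person would: the job done as asked, in the order asked, and still so for the second after the job is handed in, with the robot touching nothing.
It also fails if it takes over 72 s, if anything falls off the work surface, if the arm or the gripper's body presses on something with over 40 N, if the wrist force passes 120 N, or if a joint passes its speed limit or range.

## Working session

There is one attempt and no reset: what is moved stays moved. The work goes in short steps, Python scripts to look and compute and a tool call to move; the robot and the scene stay as the last step left them, time stands still between calls to the robot, and variables do not carry over. Pictures are saved under pics/ and viewed, at most 10 in all, crops included, and the job is handed in when it is done.

Besides the shell and the picture viewer there is one more tool, called after "Call:" as a command line: name --argument value ..., lists and objects as JSON in quotes. arm_command: Moves the arm, as the interface text tells. Its arguments: {"type":"object","properties":{"commands":{"type":"array"}},"required":["commands"]}

```bash
mkdir -p pics; ls
cat > h.py <<'E'
import numpy as np,cv2
from bench import manip
def snap(n,f=None):
    s=manip.snapshot(n)
    if f: cv2.imwrite('pics/'+f,s['pixels'][:,:,::-1])
    np.savez('last_'+n+'.npz',**s); return s
def pt(s,u,v,z=None):
    K=s['intrinsics'];T=np.linalg.inv(s['world_to_cam'])
    d=np.linalg.inv(K)@[u,v,1]
    if z is None: return (T@np.r_[d*s['range_z'][int(v),int(u)],1])[:3]
    o=T[:3,3];r=T[:3,:3]@d
    return o+r*(z-o[2])/r[2]
E
python3 - <<'E'
from h import *
s=snap('top','top.png');print(s['world_to_cam'],s['intrinsics'])
s=snap('scene','scene.png')
print(manip.read_state())
E
```

```text
pics
[[ 1.28281097e-02 -9.99914034e-01  2.71368272e-03  4.42527873e-03]
 [-9.87013714e-01 -1.30971099e-02 -1.60101198e-01  4.91421432e-01]
 [ 1.60122976e-01 -6.24646336e-04 -9.87096876e-01  1.17103084e+00]
 [ 0.00000000e+00  0.00000000e+00  0.00000000e+00  1.00000000e+00]] [[582.51619966   0.         329.50584421]
 [  0.         582.51619966 243.46296202]
 [  0.           0.           1.        ]]
{'clock': 0.1, 'joints': array([ 6.28872078e+01,  2.02583930e+01,  9.36249270e+01,  4.99407168e-04,
        6.61879387e+01, -1.36551558e-01]), 'joint_vel': array([-0.00613363, -0.03598543, -0.11525546,  0.02530471, -0.07154345,
        0.00692091]), 'effort': array([-1.23279100e-03, -6.06354332e+01, -3.42819464e+01, -7.45026978e-05,
        3.83690873e-03,  2.28892668e-05]), 'position': array([0.28331586, 0.55664008, 0.24763727]), 'tcp_rot': array([-1.79928743e+02, -6.26471553e-04,  1.53023557e+02]), 'ft_force': array([-0.45896459,  0.39336906,  0.08877081]), 'wrist_torque': array([-0.01388465, -0.00327317,  0.04917697]), 'grip_force': 0.0, 'opening': 0.08557517486883451}
```

View pics/top.png

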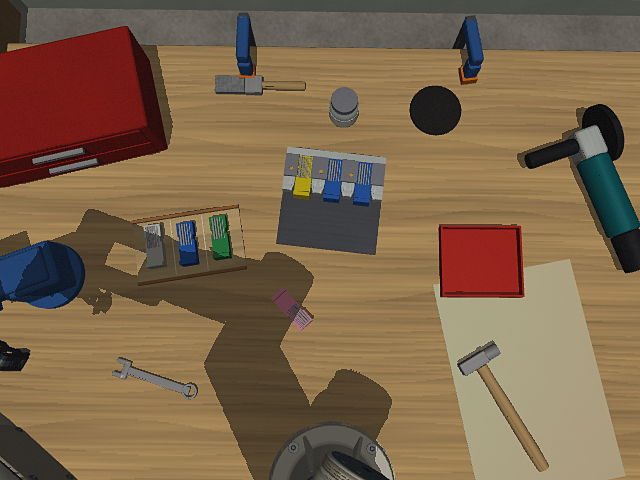

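View pics/scene.png

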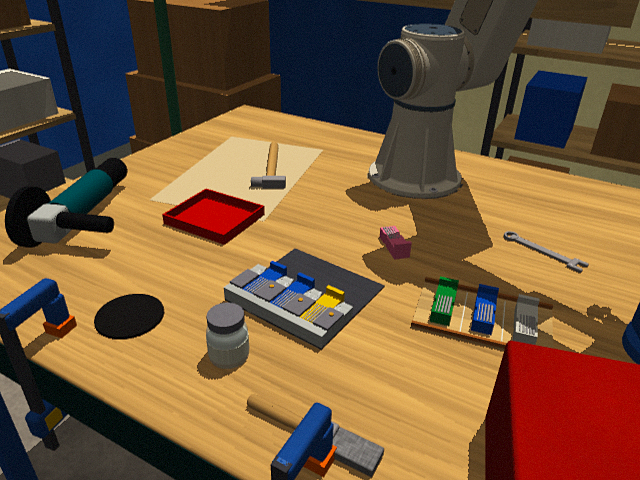

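The top view shows the yellow cassette in the left lane at (303,177), with kit blues at (333,180) and (363,182). On the stock board are white (153,245), blue (187,243) and green (220,237), and the returns tray is at (481,261). 

Possible mix-ups for the spare are the kit blues, the pink look-alike (292,309) and the clamps (245,45) and (470,50). I choose the blue one on the board at (187,243). For the tray, the red toolbox at (80,105) could be confused with it. I'll check with one close crop.

Run:
```python
from h import *
s=dict(np.load('last_top.npz'));im=s['pixels'][:,:,::-1]
a=cv2.resize(im[140:290,130:250],None,fx=3.3,fy=3.3,interpolation=cv2.INTER_CUBIC)
b=cv2.resize(im[140:290,272:392],None,fx=3.3,fy=3.3,interpolation=cv2.INTER_CUBIC)
cv2.imwrite('pics/crop1.png',np.hstack([a,b]))
# dock/tray corners
for n,u,v,z in [('dockFL',276,243,.004),('dockFR',376,254,.004),('dockBL',289,148,.028),('dockBR',386,158,.028),
 ('trTL',440,226,.025),('trTR',521,226,.025),('trBL',440,296,.025),('trBR',523,297,.025)]:
    print(n,pt(s,u,v,z).round(4),pt(s,u,v).round(4))
hsv=cv2.cvtColor(s['pixels'],cv2.COLOR_RGB2HSV)
def comp(name,lo,hi,box,zr):
    m=cv2.inRange(hsv,lo,hi); pts=[]
    for v in range(box[1],box[3]):
        for u in range(box[0],box[2]):
            if m[v,u]:
                p=pt(s,u,v)
                if zr[0]<p[2]<zr[1]: pts.append(p)
    pts=np.array(pts); 
    if len(pts)<5: print(name,len(pts));return
    r=cv2.minAreaRect((pts[:,:2]*1000).astype(np.float32)); print(name,len(pts),r,np.median(pts[:,2]).round(4))
for n,b in [('spare',(172,215,203,270)),('k1',(322,150,346,205)),('k2',(353,150,376,210))]:
    comp(n+' blk',(105,120,40),(130,255,255),b,(.02,.034)); comp(n+' lip',(105,120,40),(130,255,255),b,(.036,.05))
comp('yel blk',(20,120,60),(35,255,255),(290,150,316,200),(.02,.034));comp('yel lip',(20,120,60),(35,255,255),(290,150,316,200),(.036,.05))
comp('green',(40,80,30),(85,255,255),(205,205,237,265),(.02,.034))
comp('tray',(0,120,60),(8,255,255),(430,215,535,305),(.02,.03))
```

```text
dockFL [0.4966 0.1253 0.004 ] [0.4964 0.1252 0.0049]
dockFR [ 0.4756 -0.0887  0.004 ] [ 0.4764 -0.0891 -0.0011]
dockBL [0.7005 0.1008 0.028 ] [0.7013 0.101  0.0254]
dockBR [ 0.681  -0.1082  0.028 ] [ 0.6907 -0.1113 -0.0026]
trTL [ 0.5342 -0.2224  0.025 ] [ 0.5352 -0.2233  0.0202]
trTR [ 0.5365 -0.3938  0.025 ] [ 0.5419 -0.403  -0.0022]
trBL [ 0.3863 -0.2198  0.025 ] [ 0.3881 -0.2243  0.0015]
trBR [ 0.3865 -0.392   0.025 ] [ 0.3881 -0.3991  0.0037]
spare blk 471 ((490.2689208984375, 311.71893310546875), (90.62321472167969, 34.779476165771484), 9.597604751586914) 0.0283
spare lip 69 ((450.17279052734375, 304.13299560546875), (8.532628059387207, 34.19459533691406), 8.901300430297852) 0.04
k1 blk 385 ((632.4622802734375, 4.848026275634766), (33.90242385864258, 90.75967407226562), 84.22418212890625) 0.0284
k1 lip 65 ((591.7021484375, 8.955232620239258), (33.76467514038086, 8.3504638671875), 84.99571228027344) 0.0408
k2 blk 385 ((626.3424682617188, -59.18939971923828), (33.86417770385742, 92.36345672607422), 82.72063446044922) 0.0287
k2 lip 66 ((584.957275390625, -55.04764175415039), (32.107784271240234, 9.256866455078125), 86.2347183227539) 0.0405
yel blk 385 ((639.2160034179688, 69.05995178222656), (35.06296920776367, 91.59712982177734), 84.5467758178711) 0.0288
yel lip 72 ((624.5907592773438, 72.87812805175781), (67.4194564819336, 39.847068786621094), 7.725050926208496) 0.0401
green 469 ((504.92645263671875, 243.08859252929688), (90.88088989257812, 34.90778732299805), 9.505793571472168) 0.0286
tray 575 ((462.33966064453125, -308.85650634765625), (150.6222686767578, 171.6622314453125), 0.532463014125824) 0.0252
```

View pics/crop1.png

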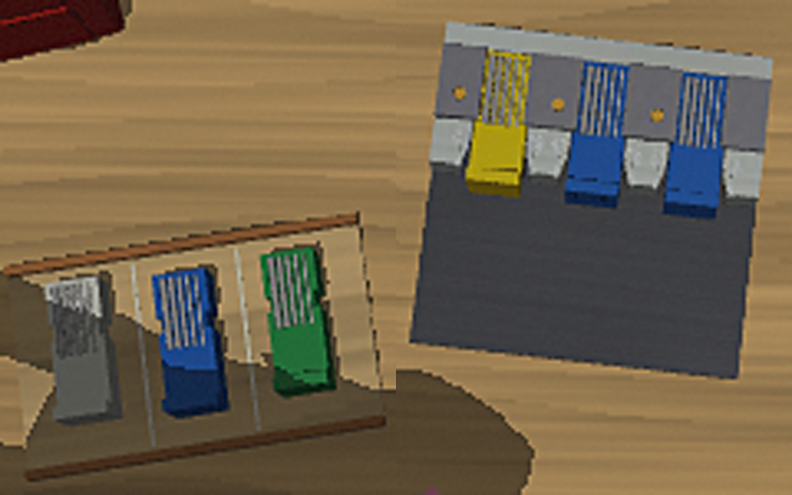

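The crop confirms blue at (187,243) is a loose notched cassette between white and green, and yellow sits in lane0. The measured sizes (90×34, block top 28, lip top 40) agree with the description. Dock yaw is about -5.7° and the spare's yaw about +9.6°.

```bash
cat >> h.py <<'E'
from scipy.spatial.transform import Rotation as R
def plan(xyz,yaw,n,op):
    """rows in the tool axes from the present pose to a tool-down pose"""
    st=manip.read_state();p=st['position'];r=R.from_euler('xyz',st['tcp_rot'],degrees=True)
    g=R.from_euler('xyz',[180,0,yaw],degrees=True)
    rv=(r.inv()*g).as_rotvec(degrees=True)/n; d=(np.array(xyz)-p)/n
    print('t',st['clock'],p.round(4),st['tcp_rot'].round(1),'total mm',(d*n*1000).round(1))
    for i in range(n):
        print(*(r.inv().apply(d)*100).round(2),*rv.round(1),op,sep=', ')
        r=r*R.from_rotvec(rv,degrees=True)
E
python3 -c "
from h import *
plan([.5984,.0731,.10],84.3,10,.3)"
```

```text
t 0.1 [0.2833 0.5566 0.2476] [-179.9   -0.   153. ] total mm [ 315.1 -483.5 -147.6]
-5.0, -2.88, 1.48, -0.0, 0.0, 6.9, 0.3
-5.31, -2.26, 1.48, -0.0, 0.0, 6.9, 0.3
-5.54, -1.61, 1.48, -0.0, 0.0, 6.9, 0.3
-5.7, -0.93, 1.48, -0.0, 0.0, 6.9, 0.3
-5.77, -0.25, 1.48, -0.0, 0.0, 6.9, 0.3
-5.75, 0.45, 1.48, -0.0, 0.0, 6.9, 0.3
-5.66, 1.13, 1.48, -0.0, 0.0, 6.9, 0.3
-5.48, 1.8, 1.48, -0.0, 0.0, 6.9, 0.3
-5.23, 2.44, 1.48, -0.0, 0.0, 6.9, 0.3
-4.9, 3.05, 1.48, -0.0, 0.0, 6.9, 0.3
```

Call:
arm_command --commands '[-5.0,-2.9,1.5,0,0,6.9,0.3,-5.3,-2.3,1.5,0,0,6.9,0.3,-5.5,-1.6,1.5,0,0,6.9,0.3,-5.7,-0.9,1.5,0,0,6.9,0.3,-5.8,-0.25,1.5,0,0,6.9,0.3]'

```text
clock: 0.72
position: [0.4413, 0.3133, 0.1727]
tcp_rot: [180.0, 0.0, 118.3]
ft_force: [0.9, 1.0, 0.1]
opening: 0.0255
grip_force: 0.0
```

Call:
arm_command --commands '[-5.7,0.45,1.5,0,0,6.9,0.3,-5.7,1.1,1.5,0,0,6.9,0.3,-5.5,1.8,1.5,0,0,6.9,0.3,-5.2,2.4,1.5,0,0,6.9,0.3,-4.9,3.0,1.5,0,0,6.9,0.3]'

```text
clock: 1.35
position: [0.5967, 0.0709, 0.0976]
tcp_rot: [-180.0, -0.0, 83.8]
ft_force: [0.6, 0.9, -1.3]
opening: 0.0257
grip_force: 0.0
```

Call:
arm_command --commands '[0,0,0,0,0,0,0.3,0,0,0,0,0,0,0.3]'

```text
clock: 1.6
position: [0.5955, 0.0726, 0.0979]
tcp_rot: [-179.9, 0.0, 84.0]
ft_force: [-0.2, 0.4, 0.4]
opening: 0.0255
grip_force: 0.0
```

```bash
python3 -c "
from h import *
s=snap('wrist','w1.png')
print(manip.read_state()['opening'],manip.read_state()['ft_force'])
plan([.5984,.0731,.049],84.3,3,.3)"
```

```text
0.025658159049264183 [-0.04179699 -0.45507749  0.02626554]
t 1.65 [0.5954 0.0732 0.0982] [-180.    -0.    84.1] total mm [  3.   -0.1 -49.2]
0.01, 0.1, 1.64, -0.0, -0.0, -0.1, 0.3
0.01, 0.1, 1.64, -0.0, -0.0, -0.1, 0.3
0.01, 0.1, 1.64, -0.0, -0.0, -0.1, 0.3
```

View pics/w1.png

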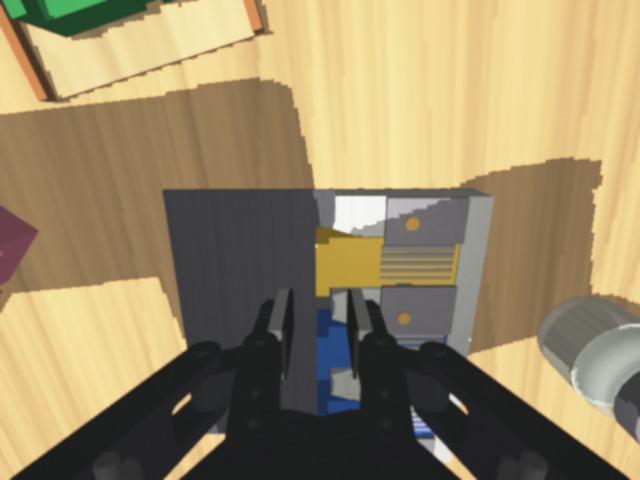

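The wrist view shows the yellow lip at about (335,260), aligned with the fingers, and the dock square to the image. I'm going down onto the lip.

Call:
arm_command --commands '[0,0.15,1.2,0,0,0,0.3,0,0.15,1.2,0,0,0,0.3,0,0,1.2,0,0,0,0.3,0,0,1.3,0,0,0,0.3,0,0,0,0,0,0,0.3]'

```text
clock: 2.28
position: [0.598, 0.0723, 0.0478]
tcp_rot: [-179.9, 0.0, 84.0]
ft_force: [-0.1, 0.8, 1.0]
opening: 0.0256
grip_force: 0.0
```

```bash
python3 -c "
from h import *
s=snap('wrist')
hsv=cv2.cvtColor(s['pixels'],cv2.COLOR_RGB2HSV);m=cv2.inRange(hsv,(18,120,50),(36,255,255))
P=np.array([pt(s,u,v) for v,u in np.argwhere(m) if s['range_z'][v,u]>0]);
L=P[(P[:,2]>.036)&(P[:,2]<.044)&(P[:,0]<.615)&(P[:,0]>.58)];print(len(P),len(L),P.min(0),P.max(0))
if len(L):print(L.min(0),L.max(0),cv2.minAreaRect((L[:,:2]*1000).astype(np.float32)))
plan([.5984,.0731,.049],84.3,1,.3)"
```

```text
6967 1210 [0.59212886 0.03038718 0.00335089] [0.68521799 0.09940756 0.06282858]
[0.59264014 0.05530058 0.03605165] [0.61355601 0.09072451 0.04214096] ((603.4091796875, 72.32957458496094), (35.1076774597168, 18.004194259643555), 83.60514831542969)
t 2.325 [0.5985 0.0723 0.0485] [-179.9    0.    84. ] total mm [-0.1  0.8  0.5]
0.08, -0.02, -0.05, -0.1, 0.0, -0.3, 0.3
```

Aligned, so I'm closing on the lip.

Call:
arm_command --commands '[0,0,0,0,0,0,0.0,0,0,0,0,0,0,0.0,0,0,0,0,0,0,0.0,0,0,0,0,0,0,0.0]'

```text
clock: 2.82
position: [0.5971, 0.0723, 0.0494]
tcp_rot: [-179.8, 0.0, 84.0]
ft_force: [-6.5, 1.8, 3.2]
opening: 0.0054
grip_force: 59.1
```

Call:
arm_command --commands '[0,-0.5,0,0,0,0,0.0,0,-1.0,0,0,0,0,0.0,0,-1.0,0,0,0,0,0.0,0,-1.0,0,0,0,0,0.0,0,-1.0,0,0,0,0,0.0]'

```text
clock: 3.45
position: [0.5534, 0.0773, 0.0494]
tcp_rot: [-180.0, -0.0, 84.0]
ft_force: [0.3, 0.1, -0.2]
opening: 0.0061
grip_force: 59.0
```

Call:
arm_command --commands '[0,-1.0,0,0,0,0,0.0,0,-1.0,0,0,0,0,0.0,0,-1.0,0,0,0,0,0.0,0,-1.0,0,0,0,0,0.0,0,0,0,0,0,0,0.0]'

```text
clock: 4.08
position: [0.5133, 0.0813, 0.0494]
tcp_rot: [-179.9, 0.0, 84.0]
ft_force: [-0.9, 0.0, 4.0]
opening: 0.0059
grip_force: 59.5
```

```bash
python3 -c "
from h import *
s=snap('scene')
cv2.imwrite('pics/s2.png',cv2.resize(s['pixels'][180:380,200:440,::-1],None,fx=2.5,fy=2.5))
print(manip.read_state()['ft_force'])"
```

```text
[-2.01005496  0.52533916  4.36290679]
```

View pics/s2.png

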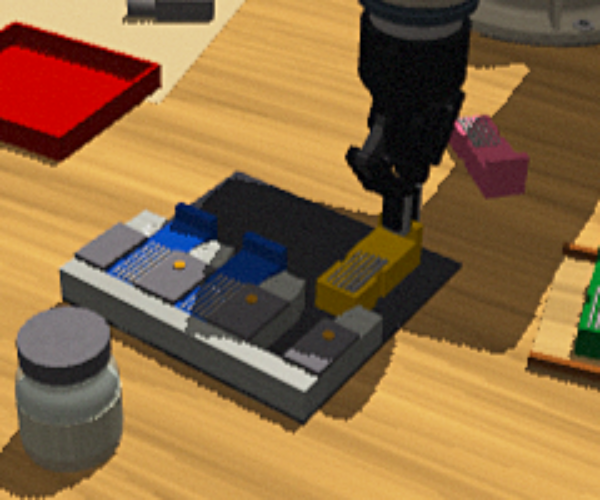

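The crop shows yellow held by its lip and fully clear of the lane, lying on the open plate around (370,270). I'll lift it and carry it to the tray.

Call:
arm_command --commands '[0,0,-1.0,0,0,0,0.0,0,0,-2.0,0,0,0,0.0,0,0,-2.5,0,0,0,0.0,0,0,-1.5,0,0,0,0.0,0,0,0,0,0,0,0.0]'

```text
clock: 4.75
position: [0.5152, 0.0812, 0.1202]
tcp_rot: [179.9, -0.0, 84.0]
ft_force: [0.7, -0.2, -3.7]
opening: 0.0057
grip_force: 58.7
```

```bash
cat >> h.py <<'E'
def tilt(lo,hi,box):
    "plane of the held block's top, from the top camera"
    s=snap('top');m=cv2.inRange(cv2.cvtColor(s['pixels'],cv2.COLOR_RGB2HSV),lo,hi)
    P=np.array([pt(s,u,v) for v,u in np.argwhere(m) if box[0]<u<box[2] and box[1]<v<box[3]])
    P=P[P[:,2]>.002]; print(len(P),P.min(0).round(3),P.max(0).round(3))
    for _ in range(3):
        c=np.linalg.lstsq(np.c_[P[:,:2]-P[:,:2].mean(0),np.ones(len(P))],P[:,2],rcond=None)[0]
        e=P[:,2]-np.c_[P[:,:2]-P[:,:2].mean(0),np.ones(len(P))]@c; P=P[abs(e)<max(.002,1.5*e.std())]
    print('slope deg',np.degrees(np.arctan(c[:2])).round(1),'mean',P.mean(0).round(4),len(P), cv2.minAreaRect((P[:,:2]*1000).astype(np.float32)))
E
python3 -c "
from h import *
tilt((18,120,50),(36,255,255),(240,130,400,300))
plan([.4215,-.305,.12],84.3,8,0)"
```

```text
982 [ 0.297 -0.14   0.002] [0.751 0.209 1.235]
slope deg [0. 0.] mean [ 0.5981 -0.039   0.0034] 884 ((564.6131591796875, 34.018768310546875), (370.5436706542969, 349.046142578125), 0.30713799595832825)
t 4.8 [0.5145 0.0811 0.1194] [180.  -0.  84.] total mm [ -93.  -386.1    0.6]
-4.92, -0.65, -0.01, 0.0, -0.0, -0.0, 0
-4.92, -0.66, -0.01, 0.0, -0.0, -0.0, 0
-4.92, -0.66, -0.01, 0.0, -0.0, -0.0, 0
-4.92, -0.66, -0.01, 0.0, -0.0, -0.0, 0
-4.92, -0.67, -0.01, 0.0, -0.0, -0.0, 0
-4.92, -0.67, -0.01, 0.0, -0.0, -0.0, 0
-4.92, -0.67, -0.01, 0.0, -0.0, -0.0, 0
-4.92, -0.67, -0.01, 0.0, -0.0, -0.0, 0
```

```bash
cp last_top.npz t1.npz; python3 -c "
from h import *
s=dict(np.load('t1.npz'));m=cv2.inRange(cv2.cvtColor(s['pixels'],cv2.COLOR_RGB2HSV),(22,150,60),(34,255,255))
P=np.array([pt(s,u,v) for v,u in np.argwhere(m)]);P=P[(P[:,2]>.03)&(P[:,2]<.13)&(abs(P[:,0]-.56)<.09)&(abs(P[:,1]-.07)<.05)]
P=P[np.argsort(P[:,0])];print(len(P));print(P[::max(1,len(P)//12)].round(4))"
```

```text
Traceback (most recent call last):
IndexError: too many indices for array: array is 1-dimensional, but 2 were indexed
```

```bash
cat >> h.py <<'E'
def prof(s,box,zr,x0,x1):
    "profile of height along x of all points in a world y band"
    P=np.array([pt(s,u,v) for v in range(box[1],box[3]) for u in range(box[0],box[2])])
    for a in np.arange(x0,x1,.01):
        q=P[(P[:,0]>=a)&(P[:,0]<a+.01)&(P[:,2]>zr[0])&(P[:,2]<zr[1])]
        if len(q): print(round(a,3),len(q),q[:,1].min().round(3),q[:,1].max().round(3),np.percentile(q[:,2],[10,50,90]).round(3))
E
python3 -c "
from h import *
prof(dict(np.load('t1.npz')),(240,120,340,260),(.035,.15),.47,.68)
s=manip.snapshot('scene');prof(s,(230,160,460,330),(.05,.15),.47,.68)"
```

```text
0.58 16 -0.006 0.009 [0.037 0.042 0.043]
0.59 20 -0.008 0.009 [0.037 0.04  0.043]
0.61 1 -0.008 -0.008 [0.035 0.035 0.035]
0.63 1 -0.001 -0.001 [0.037 0.037 0.037]
0.64 1 0.007 0.007 [0.038 0.038 0.038]
0.66 5 0.016 0.018 [0.035 0.036 0.04 ]
0.67 3 0.01 0.021 [0.035 0.036 0.036]
0.68 1 0.012 0.012 [0.035 0.035 0.035]
0.48 2 0.095 0.097 [0.147 0.147 0.147]
0.49 3 0.09 0.094 [0.136 0.141 0.148]
0.5 39 0.071 0.096 [0.118 0.141 0.148]
0.51 131 0.064 0.1 [0.09  0.109 0.14 ]
0.52 233 0.064 0.099 [0.09  0.107 0.134]
0.53 176 0.062 0.098 [0.087 0.099 0.136]
0.54 92 0.061 0.097 [0.082 0.097 0.099]
0.55 91 0.06 0.096 [0.081 0.097 0.098]
0.56 99 0.061 0.095 [0.079 0.096 0.099]
0.57 87 0.057 0.093 [0.085 0.097 0.098]
0.58 102 0.058 0.093 [0.079 0.096 0.098]
0.59 195 0.055 0.092 [0.076 0.09  0.097]
0.6 112 0.058 0.091 [0.076 0.085 0.095]
```

The held cassette is almost level, with its top at 0.098 m falling to 0.096 m at the nose. Carrying it to the tray.

Call:
arm_command --commands '[-2.5,-0.3,0,0,0,0,0,-5,-0.7,0,0,0,0,0,-5,-0.7,0,0,0,0,0,-5,-0.7,0,0,0,0,0,-5,-0.7,0,0,0,0,0]'

```text
clock: 5.48
position: [0.4591, -0.1406, 0.1183]
tcp_rot: [-179.9, -0.0, 84.0]
ft_force: [1.3, -0.8, -1.7]
opening: 0.0059
grip_force: 58.7
```

Call:
arm_command --commands '[-5,-0.7,0,0,0,0,0,-5,-0.7,0,0,0,0,0,-4.5,-0.5,0,0,0,0,0,-2.3,-0.3,0,0,0,0,0,0,0,2.0,0,0,0,0]'

```text
clock: 6.1
position: [0.4209, -0.3064, 0.0991]
tcp_rot: [179.9, 0.1, 83.9]
ft_force: [0.5, 0.8, -3.4]
opening: 0.0057
grip_force: 58.8
```

```bash
python3 -c "
from h import *
s=manip.snapshot('scene');prof(s,(140,160,330,260),(.035,.08),.40,.55)
plan([.4215,-.305,.050],84.0,4,0)"
```

```text
0.41 6 -0.291 -0.288 [0.058 0.067 0.076]
0.42 56 -0.324 -0.287 [0.058 0.075 0.078]
0.43 66 -0.325 -0.287 [0.057 0.075 0.078]
0.44 60 -0.324 -0.289 [0.059 0.076 0.078]
0.45 65 -0.326 -0.29 [0.056 0.073 0.078]
0.46 70 -0.327 -0.29 [0.058 0.075 0.078]
0.47 60 -0.327 -0.291 [0.057 0.074 0.078]
0.48 62 -0.329 -0.293 [0.058 0.075 0.078]
0.49 69 -0.331 -0.294 [0.056 0.075 0.077]
0.5 156 -0.333 -0.294 [0.055 0.066 0.076]
0.51 1 -0.302 -0.302 [0.056 0.056 0.056]
t 6.15 [ 0.4192 -0.3043  0.0961] [-1.798e+02 -1.000e-01  8.390e+01] total mm [  2.3  -0.7 -46.1]
-0.01, 0.06, 1.15, -0.0, -0.0, -0.0, 0
-0.01, 0.06, 1.15, -0.0, -0.0, -0.0, 0
-0.01, 0.06, 1.15, -0.0, -0.0, -0.0, 0
-0.01, 0.06, 1.15, -0.0, -0.0, -0.0, 0
```

Call:
arm_command --commands '[0,0,1.5,0,0,0,0,0,0,1.5,0,0,0,0,0,0,1.2,0,0,0,0,0,0,0.5,0,0,0,0,0,0,0,0,0,0,0]'

```text
clock: 6.78
position: [0.4209, -0.304, 0.052]
tcp_rot: [-180.0, -0.0, 84.0]
ft_force: [0.3, 0.0, -3.0]
opening: 0.0057
grip_force: 58.8
```

Call:
arm_command --commands '[0,0,0.2,0,0,0,0,0,0,0.0,0,0,0,0.3,0,0,0,0,0,0,0.3,0,0,0,0,0,0,0.3,0,0,-2.0,0,0,0,0.3]'

```text
clock: 7.4
position: [0.4201, -0.3036, 0.0696]
tcp_rot: [-179.9, -0.1, 84.0]
ft_force: [0.5, -0.2, -1.0]
opening: 0.0257
grip_force: 0.0
```

```bash
python3 -c "
from h import *
s=manip.snapshot('scene');prof(s,(140,160,330,260),(.015,.045),.40,.55)
# spare: lip centre
c=np.array([.4903,.3117]);a=np.radians(9.8);l=c-.041*np.array([np.cos(a),np.sin(a)]);print(l)
plan([*l,.11],99.8,12,.3)"
```

```text
0.4 25 -0.395 -0.222 [0.018 0.022 0.025]
0.41 40 -0.393 -0.222 [0.016 0.021 0.038]
0.42 123 -0.394 -0.222 [0.02  0.03  0.039]
0.43 80 -0.391 -0.221 [0.018 0.025 0.028]
0.44 77 -0.393 -0.221 [0.017 0.025 0.028]
0.45 76 -0.393 -0.22 [0.017 0.025 0.028]
0.46 85 -0.394 -0.221 [0.017 0.025 0.029]
0.47 76 -0.391 -0.222 [0.017 0.025 0.029]
0.48 85 -0.391 -0.221 [0.017 0.025 0.029]
0.49 82 -0.392 -0.219 [0.018 0.025 0.029]
0.5 124 -0.391 -0.22 [0.017 0.023 0.028]
0.51 34 -0.394 -0.221 [0.017 0.023 0.025]
0.52 32 -0.391 -0.221 [0.017 0.022 0.025]
0.53 304 -0.392 -0.221 [0.016 0.021 0.025]
[0.44989828 0.30472141]
t 7.45 [ 0.4215 -0.3047  0.0724] [179.9   0.   84. ] total mm [ 28.3 609.4  37.6]
5.08, -0.29, -0.32, 0.0, 0.0, -1.3, 0.3
5.08, -0.18, -0.32, 0.0, 0.0, -1.3, 0.3
5.08, -0.06, -0.32, 0.0, 0.0, -1.3, 0.3
5.08, 0.06, -0.32, 0.0, 0.0, -1.3, 0.3
5.08, 0.17, -0.32, 0.0, 0.0, -1.3, 0.3
5.08, 0.29, -0.32, 0.0, 0.0, -1.3, 0.3
5.07, 0.41, -0.32, 0.0, 0.0, -1.3, 0.3
5.06, 0.52, -0.32, 0.0, 0.0, -1.3, 0.3
5.04, 0.64, -0.31, 0.0, 0.0, -1.3, 0.3
5.03, 0.75, -0.31, 0.0, 0.0, -1.3, 0.3
5.01, 0.87, -0.31, 0.0, 0.0, -1.3, 0.3
4.99, 0.98, -0.31, 0.0, 0.0, -1.3, 0.3
```

Yellow lies flat in the tray with its top at 0.028 m. Next, the spare.

Call:
arm_command --commands '[0,0,-3.8,0,0,0,0.3,5.1,-0.2,0,0,0,-1.3,0.3,5.1,-0.2,0,0,0,-1.3,0.3,5.1,-0.1,0,0,0,-1.3,0.3,5.1,0,0,0,0,-1.3,0.3]'

```text
clock: 8.07
position: [0.4304, -0.0989, 0.1084]
tcp_rot: [179.9, 0.0, 89.2]
ft_force: [0.9, 0.0, -0.2]
opening: 0.0257
grip_force: 0.0
```

Call:
arm_command --commands '[5.1,0.2,0,0,0,-1.3,0.3,5.1,0.3,0,0,0,-1.3,0.3,5.1,0.4,0,0,0,-1.3,0.3,5.1,0.5,0,0,0,-1.3,0.3,5.0,0.6,0,0,0,-1.3,0.3]'

```text
clock: 8.7
position: [0.4422, 0.1562, 0.1084]
tcp_rot: [179.9, -0.0, 95.8]
ft_force: [0.9, -0.0, 0.2]
opening: 0.0252
grip_force: 0.0
```

Call:
arm_command --commands '[5.0,0.7,0,0,0,-1.3,0.3,5.0,0.9,0,0,0,-1.3,0.3,5.0,0.9,0,0,0,-1.3,0.3,0,0,0,0,0,0,0.3]'

```text
clock: 9.2
position: [0.4491, 0.3097, 0.1084]
tcp_rot: [179.9, -0.1, 99.8]
ft_force: [-0.7, -1.1, -0.6]
opening: 0.0261
grip_force: 0.0
```

```bash
python3 -c "
from h import *
s=snap('wrist')
m=cv2.inRange(cv2.cvtColor(s['pixels'],cv2.COLOR_RGB2HSV),(105,120,30),(130,255,255))
P=np.array([pt(s,u,v) for v,u in np.argwhere(m) if s['range_z'][v,u]>0])
for a,b in [(.024,.032),(.037,.044)]:
  L=P[(P[:,2]>a)&(P[:,2]<b)&(abs(P[:,0]-.49)<.07)&(abs(P[:,1]-.31)<.04)];print(len(L),L.min(0),L.max(0),cv2.minAreaRect((L[:,:2]*1000).astype(np.float32)))
plan([.4499,.3047,.049],99.8,4,.3)"
```

```text
3375 [0.44495774 0.29010586 0.02401027] [0.53657167 0.33597021 0.03196314] ((490.9530029296875, 312.6493835449219), (87.99594116210938, 33.855159759521484), 9.398738861083984)
492 [0.44451703 0.28906177 0.03705876] [0.45555335 0.32196138 0.04218854] ((450.4292297363281, 305.3782958984375), (6.349221706390381, 33.32304763793945), 9.949352264404297)
t 9.25 [0.4485 0.3076 0.108 ] [180.   -0.   99.8] total mm [  1.4  -2.9 -59. ]
-0.08, 0.02, 1.48, 0.0, -0.0, -0.0, 0.3
-0.08, 0.02, 1.48, 0.0, -0.0, -0.0, 0.3
-0.08, 0.02, 1.48, 0.0, -0.0, -0.0, 0.3
-0.08, 0.02, 1.48, 0.0, -0.0, -0.0, 0.3
```

Call:
arm_command --commands '[-0.2,0.1,1.5,0,0,0,0.3,-0.1,0.1,1.5,0,0,0,0.3,0,0,1.5,0,0,0,0.3,0,0,1.4,0,0,0,0.3,0,0,0,0,0,0,0.3]'

```text
clock: 9.88
position: [0.4503, 0.3029, 0.0478]
tcp_rot: [-179.9, 0.1, 99.6]
ft_force: [-0.4, 0.4, 0.5]
opening: 0.0259
grip_force: 0.0
```

Call:
arm_command --commands '[0,0,0,0,0,0,0.0,0,0,0,0,0,0,0.0,0,0,0,0,0,0,0.0]'

```text
clock: 10.25
position: [0.4512, 0.3038, 0.0496]
tcp_rot: [180.0, -0.0, 99.6]
ft_force: [-0.2, 0.8, -0.9]
opening: 0.006
grip_force: 59.8
```

Call:
arm_command --commands '[0,0,-0.5,0,0,0,0,0,0,-1.5,0,0,0,0.0,0,0,-2,0,0,0,0.0,0,0,-2,0,0,0,0.0,0,0,0,0,0,0,0]'

```text
clock: 10.88
position: [0.4522, 0.3044, 0.1115]
tcp_rot: [179.8, -0.1, 99.6]
ft_force: [-0.1, -0.1, -2.4]
opening: 0.0061
grip_force: 59.7
```

```bash
python3 -c "
from h import *
s=manip.snapshot('scene');prof(s,(400,220,530,350),(.05,.13),.43,.56)
x=np.array([np.cos(np.radians(-5.7)),np.sin(np.radians(-5.7))]);c=np.array([.6392,.0691])
print('home lip',c-.041*x); t=c-.041*x-.088*x
plan([*t,.108],84.1,6,0)"
```

```text
0.44 9 0.292 0.323 [0.1   0.102 0.106]
0.45 111 0.289 0.324 [0.089 0.094 0.103]
0.46 249 0.291 0.326 [0.089 0.108 0.124]
0.47 96 0.292 0.327 [0.089 0.09  0.118]
0.48 69 0.294 0.329 [0.089 0.09  0.091]
0.49 88 0.296 0.331 [0.086 0.09  0.091]
0.5 70 0.298 0.332 [0.087 0.09  0.091]
0.51 83 0.299 0.334 [0.088 0.09  0.092]
0.52 81 0.301 0.336 [0.088 0.09  0.091]
0.53 325 0.302 0.338 [0.068 0.08  0.09 ]
0.54 9 0.305 0.309 [0.078 0.087 0.09 ]
home lip [0.59840272 0.07317211]
t 10.925 [0.4515 0.304  0.1103] [179.9  -0.   99.6] total mm [  59.3 -222.    -2.3]
-3.81, 0.36, 0.04, 0.0, -0.0, 2.6, 0
-3.79, 0.53, 0.04, 0.0, -0.0, 2.6, 0
-3.77, 0.7, 0.04, 0.0, -0.0, 2.6, 0
-3.73, 0.87, 0.04, 0.0, -0.0, 2.6, 0
-3.69, 1.04, 0.04, 0.0, -0.0, 2.6, 0
-3.64, 1.2, 0.04, 0.0, -0.0, 2.6, 0
```

Call:
arm_command --commands '[-2.0,0.2,0,0,0,2.6,0,-3.8,0.5,0,0,0,2.6,0,-3.8,0.7,0,0,0,2.6,0,-3.7,0.9,0,0,0,2.6,0,-3.7,1.0,0,0,0,2.6,0]'

```text
clock: 11.55
position: [0.4951, 0.1336, 0.1085]
tcp_rot: [-179.9, 0.0, 86.4]
ft_force: [1.3, 0.7, -3.1]
opening: 0.0055
grip_force: 59.7
```

Call:
arm_command --commands '[-3.6,1.2,0,0,0,2.6,0,-1.8,0.2,0,0,0,0,0,0,0,1.5,0,0,0,0,0,0,1.5,0,0,0,0,0,0,0,0,0,0,0]'

```text
clock: 12.18
position: [0.504, 0.0818, 0.0774]
tcp_rot: [-179.8, 0.0, 84.1]
ft_force: [-0.2, 0.5, -2.1]
opening: 0.0057
grip_force: 59.7
```

```bash
cat >> h.py <<'E'
def chk(z0):
    "held blue block in the dock frame from scene and wrist; z0 = block top height"
    x=np.array([np.cos(np.radians(-5.7)),np.sin(np.radians(-5.7))]);y=np.array([-x[1],x[0]]);o=np.array([.6392,.0691])-.033*x
    for n in ('scene','wrist'):
        s=snap(n);m=cv2.inRange(cv2.cvtColor(s['pixels'],cv2.COLOR_RGB2HSV),(105,120,30),(130,255,255))
        P=np.array([pt(s,u,v) for v,u in np.argwhere(m) if s['range_z'][v,u]>0])
        D=np.c_[(P[:,:2]-o)@x,(P[:,:2]-o)@y,P[:,2]]
        L=D[(abs(D[:,2]-z0)<.003)&(abs(D[:,0]+.04)<.1)&(abs(D[:,1])<.028)]*1000
        if len(L)>20:
            print(n,len(L),L.min(0).round(1),L.max(0).round(1),cv2.minAreaRect(L[:,:2].astype(np.float32)))
        else: print(n,len(L))
E
python3 -c "
from h import *
st=manip.read_state();chk(st['position'][2]-.0213)
plan([.5108,.0819,.0495],84.1,3,0)"
```

```text
scene 354 [-105.   -17.5   53.2] [-15.1  19.4  58.7] ((-59.92539596557617, 1.4466133117675781), (89.73322296142578, 36.76085662841797), 0.8242701888084412)
wrist 5450 [-104.5  -16.5   53.2] [-14.6  18.9  59.1] ((-59.642921447753906, 1.1339912414550781), (35.23884582519531, 89.97415161132812), 89.68504333496094)
t 12.275 [0.5052 0.0819 0.0788] [-179.9    0.    84.1] total mm [  5.6  -0.  -29.3]
0.02, 0.19, 0.98, -0.0, 0.0, -0.0, 0
0.02, 0.19, 0.98, -0.0, 0.0, -0.0, 0
0.02, 0.19, 0.98, -0.0, 0.0, -0.0, 0
```

```bash
python3 -c "
from h import *
x=np.array([np.cos(np.radians(-5.7)),np.sin(np.radians(-5.7))]);y=np.array([-x[1],x[0]]);o=np.array([.6392,.0691])-.033*x
for n in ('scene','wrist'):
    s=dict(np.load('last_%s.npz'%n));m=cv2.inRange(cv2.cvtColor(s['pixels'],cv2.COLOR_RGB2HSV),(105,120,30),(130,255,255))
    P=np.array([pt(s,u,v) for v,u in np.argwhere(m) if s['range_z'][v,u]>0]);D=np.c_[(P[:,:2]-o)@x,(P[:,:2]-o)@y,P[:,2]]
    for yc in (-.064,-.128):
      for a,b in ((.025,.031),(.037,.043)):
        L=D[(D[:,2]>a)&(D[:,2]<b)&(abs(D[:,1]-yc)<.025)&(D[:,0]>-.03)&(D[:,0]<.1)]*1000
        if len(L)>10: print(n,yc,a,len(L),cv2.minAreaRect(L[:,:2].astype(np.float32)))
"
```

```text
scene -0.064 0.025 329 ((30.007301330566406, -66.57133483886719), (37.22480773925781, 90.63436889648438), 85.50455474853516)
scene -0.064 0.037 69 ((-8.500189781188965, -63.53058624267578), (34.12607192993164, 9.446403503417969), 88.80448150634766)
scene -0.128 0.025 294 ((30.97628402709961, -128.98486328125), (38.04531478881836, 88.48983764648438), 88.72529602050781)
scene -0.128 0.037 65 ((-8.59955883026123, -127.95087432861328), (11.14493465423584, 34.98398208618164), 1.56400465965271)
wrist -0.064 0.025 2597 ((32.643798828125, -65.46986389160156), (34.94880294799805, 92.08000183105469), 86.83623504638672)
wrist -0.064 0.037 385 ((-8.2236909866333, -55.69981384277344), (9.422082901000977, 19.147096633911133), 1.3885048627853394)
wrist -0.128 0.025 12 ((77.2077865600586, -124.61857604980469), (1.3501828908920288, 5.388697624206543), 4.4315032958984375)
```

Call:
arm_command --commands '[-0.15,0,1.0,0,0,0,0,0,0,1.0,0,0,0,0,0,0,0.8,0,0,0,0,0,0,0,0,0,0,0]'

```text
clock: 12.78
position: [0.5049, 0.0796, 0.0505]
tcp_rot: [-179.9, 0.0, 84.0]
ft_force: [-0.1, -0.4, -2.7]
opening: 0.0059
grip_force: 59.7
```

Call:
arm_command --commands '[0,0.6,0,0,0,0,0,0,0.6,0,0,0,0,0,0,0.6,0,0,0,0,0,0,0.6,0,0,0,0,0,0,0,0,0,0,0,0]'

```text
clock: 13.4
position: [0.5299, 0.0772, 0.0514]
tcp_rot: [180.0, -0.0, 84.0]
ft_force: [-0.2, -0.4, -1.5]
opening: 0.0053
grip_force: 59.7
```

```bash
python3 -c "
from h import *
chk(.0285);st=manip.read_state();print(st['ft_force'],st['wrist_torque'])
plan([.5984,.0732,.0495],84.1,5,0)"
```

```text
scene 416 [-79.8 -19.7  25.5] [11.3 17.1 31.4] ((-34.31557083129883, -1.2416648864746094), (36.72575378417969, 91.15953826904297), 89.73379516601562)
wrist 5634 [-79.3 -18.8  25.5] [10.8 16.7 31.5] ((-34.286251068115234, -0.9467182159423828), (35.38754653930664, 90.2467041015625), 89.78687286376953)
[-0.28568324  0.22475069 -1.7735947 ] [-0.01444001  0.05584504  0.02127204]
t 13.5 [0.5291 0.0772 0.0512] [-180.    0.   84.] total mm [69.3 -4.  -1.7]
0.07, 1.39, 0.03, -0.0, 0.0, -0.0, 0
0.06, 1.39, 0.03, -0.0, 0.0, -0.0, 0
0.06, 1.39, 0.03, -0.0, 0.0, -0.0, 0
0.06, 1.39, 0.03, -0.0, 0.0, -0.0, 0
0.06, 1.39, 0.03, -0.0, 0.0, -0.0, 0
```

Call:
arm_command --commands '[0.05,0,0.12,0,0,0,0,0,0.4,0,0,0,0,0,0,0.4,0,0,0,0,0,0,0.4,0,0,0,0,0,0,0,0,0,0,0,0]'

```text
clock: 14.12
position: [0.5418, 0.0764, 0.0501]
tcp_rot: [180.0, -0.0, 84.0]
ft_force: [1.2, 1.6, -2.2]
opening: 0.0056
grip_force: 59.8
```

Call:
arm_command --commands '[0,0.3,0.08,0,0,0,0,0,0.3,0,0,0,0,0,0,0.3,0,0,0,0,0,0,0.3,0,0,0,0,0,0,0,0,0,0,0,0]'

```text
clock: 14.75
position: [0.5539, 0.0752, 0.0495]
tcp_rot: [179.9, -0.0, 84.0]
ft_force: [0.2, -0.7, 4.1]
opening: 0.0057
grip_force: 60.5
```

Call:
arm_command --commands '[0,0.4,0,0,0,0,0,0,0.4,0,0,0,0,0,0,0.4,0,0,0,0,0,0,0.4,0,0,0,0,0,0,0,0,0,0,0,0]'

```text
clock: 15.38
position: [0.5692, 0.0735, 0.0495]
tcp_rot: [-180.0, 0.0, 84.0]
ft_force: [-1.7, -0.5, 6.6]
opening: 0.0058
grip_force: 60.8
```

Call:
arm_command --commands '[0,0.4,0,0,0,0,0,0,0.4,0,0,0,0,0,0,0.4,0,0,0,0,0,0,0.4,0,0,0,0,0,0,0,0,0,0,0,0]'

```text
clock: 16.0
position: [0.5851, 0.0718, 0.0495]
tcp_rot: [-180.0, 0.0, 84.0]
ft_force: [-2.3, -1.0, 6.2]
opening: 0.006
grip_force: 60.8
```

```bash
python3 -c "
from h import *
chk(.0285);st=manip.read_state();print(st['ft_force'],st['wrist_torque'])
plan([.5984,.0732,.0495],84.1,5,0)"
```

```text
scene 344 [-24.  -18.8  25.5] [59.9 17.3 31.3] ((17.867069244384766, -0.8611965179443359), (35.94404602050781, 83.95699310302734), 89.71720123291016)
wrist 4441 [-23.3 -18.   25.5] [60.  16.9 31.5] ((18.309978485107422, -0.7353630065917969), (34.476749420166016, 83.50800323486328), 89.44517517089844)
[-1.81519905 -1.32246478  6.14495968] [-0.07199911  0.29096405 -0.03374022]
t 16.1 [0.5851 0.0718 0.0495] [180.   0.  84.] total mm [13.3  1.4 -0. ]
0.06, 0.26, 0.0, 0.0, 0.0, -0.0, 0
0.06, 0.26, 0.0, 0.0, 0.0, -0.0, 0
0.06, 0.26, 0.0, 0.0, 0.0, -0.0, 0
0.06, 0.26, 0.0, 0.0, 0.0, -0.0, 0
0.06, 0.26, 0.0, 0.0, 0.0, -0.0, 0
```

Call:
arm_command --commands '[0,0.4,0,0,0,0,0,0,0.4,0,0,0,0,0,0,0.2,0,0,0,0,0,0,0.1,0,0,0,0,0,0,0,0,0,0,0,0]'

```text
clock: 16.73
position: [0.5961, 0.0707, 0.0495]
tcp_rot: [180.0, 0.0, 84.0]
ft_force: [-2.4, -0.4, 5.8]
opening: 0.0056
grip_force: 60.7
```

Call:
arm_command --commands '[0,0.1,0,0,0,0,0,0,0.1,0,0,0,0,0,0,0,0,0,0,0,0]'

```text
clock: 17.1
position: [0.5969, 0.0707, 0.0495]
tcp_rot: [-179.9, 0.0, 84.0]
ft_force: [-5.7, 0.4, 10.1]
opening: 0.0055
grip_force: 61.3
```

Call:
arm_command --commands '[0,0.1,0,0,0,0,0,0,0.1,0,0,0,0,0,0,0,0,0,0,0,0]'

```text
clock: 17.48
position: [0.597, 0.0706, 0.0495]
tcp_rot: [-179.7, 0.0, 84.0]
ft_force: [-12.0, 2.6, 17.3]
opening: 0.0059
grip_force: 62.1
```

```bash
python3 -c "
from h import *
chk(.0285)"
```

```text
scene 299 [-12.6 -19.2  25.7] [58.7 17.5 31.5] ((23.010120391845703, -1.3653583526611328), (35.88010787963867, 72.40735626220703), 87.96307373046875)
wrist 3910 [-11.5 -17.7  25.5] [60.  16.9 31.5] ((24.243297576904297, -0.4204120635986328), (34.49413299560547, 71.61577606201172), 89.74879455566406)
```

It's on the stop: force rises with no motion, and the lip end is 12 mm out. Relaxing, releasing and retreating.

Call:
arm_command --commands '[0,-0.3,-0.05,0,0,0,0,0,0,0,0,0,0,0.3,0,0,0,0,0,0,0.3,0,0,0,0,0,0,0.3,0,0,-2.0,0,0,0,0.3]'

```text
clock: 18.2
position: [0.5959, 0.0705, 0.0691]
tcp_rot: [-179.8, 0.0, 84.0]
ft_force: [-0.7, 0.4, 0.5]
opening: 0.0256
grip_force: 0.0
```

Call:
arm_command --commands '[0,0,-4,0,0,0,0.3,2,-5,-4,0,0,0,0.3,2,-5,-4,0,0,0,0.3,0,-5,-2,0,0,0,0.3,0,-5,0,0,0,0,0.3]'

```text
clock: 18.82
position: [0.4085, 0.1284, 0.2071]
tcp_rot: [179.7, -0.1, 84.0]
ft_force: [-0.2, 1.4, 0.2]
opening: 0.0253
grip_force: 0.0
```

```bash
python3 -c "
from h import *
s=snap('top','end.png')
print(manip.read_state()['position'])
m=cv2.inRange(cv2.cvtColor(s['pixels'],cv2.COLOR_RGB2HSV),(105,120,40),(130,255,255))
for u0,u1 in ((290,316),(322,346),(353,376)):
    P=np.array([pt(s,u,v) for v,u in np.argwhere(m) if u0<=u<u1 and 150<v<205])
    for a,b in ((.02,.034),(.036,.05)):
        L=P[(P[:,2]>a)&(P[:,2]<b)]
        if len(L)>5: print(len(L),cv2.minAreaRect((L[:,:2]*1000).astype(np.float32)))
"
```

```text
[0.40134178 0.1275518  0.20518196]
384 ((638.0095825195312, 67.8651351928711), (34.00059509277344, 91.61650848388672), 83.78119659423828)
68 ((606.1792602539062, 62.958824157714844), (26.560823440551758, 51.55353546142578), 44.779136657714844)
381 ((632.315673828125, 4.508022308349609), (34.062808990478516, 90.80142211914062), 82.92059326171875)
65 ((591.1471557617188, 9.000608444213867), (33.724456787109375, 8.61066722869873), 85.23888397216797)
384 ((625.908935546875, -58.82585144042969), (33.978450775146484, 92.0582046508789), 83.6994400024414)
63 ((585.162109375, -54.67151641845703), (33.48495101928711, 8.731546401977539), 82.79962921142578)
```

View pics/end.png

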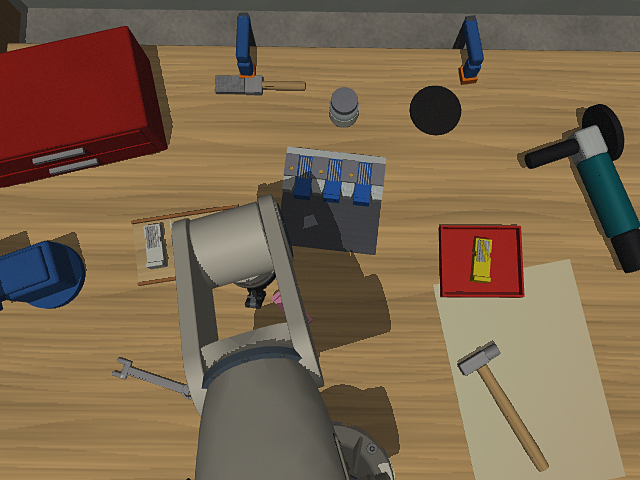

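The top view shows three blues in the dock at (303,180), (332,182) and (362,184), and yellow flat in the tray at (482,259). I'll check more finely that the new one is fully home.

```bash
python3 -c "
from h import *
x=np.array([np.cos(np.radians(-5.7)),np.sin(np.radians(-5.7))]);y=np.array([-x[1],x[0]]);o=np.array([.6392,.0691])-.033*x
for n in ('top','scene','wrist'):
  acc={}
  for k in range(6):
    s=manip.snapshot(n);m=cv2.inRange(cv2.cvtColor(s['pixels'],cv2.COLOR_RGB2HSV),(105,120,30),(130,255,255))
    P=np.array([pt(s,u,v) for v,u in np.argwhere(m) if s['range_z'][v,u]>0]);D=np.c_[(P[:,:2]-o)@x,(P[:,:2]-o)@y,P[:,2]]*1000
    for yc in (0,-64,-128):
      q=D[(abs(D[:,1]-yc)<20)&(D[:,0]>-25)&(D[:,0]<100)]
      l=q[(q[:,2]>37)&(q[:,2]<44)&(q[:,0]<10)]; b=q[(q[:,2]>24)&(q[:,2]<32)]
      if len(l)>5: acc.setdefault(yc,[]).append([len(l),l[:,0].mean(),len(b),b[:,0].mean(),b[:,1].mean(),b[:,2].mean()])
  for yc in acc: print(n,yc,np.mean(acc[yc],0).round(2))
"
```

```text
top 0 [ 58.67  -9.01 327.83  27.58  -1.56  28.47]
top -64 [ 56.17  -8.49 338.67  28.39 -65.57  28.42]
top -128 [  57.17   -8.74  334.5    28.31 -129.32   28.49]
scene 0 [ 79.67  -8.75 374.33  21.1   -2.48  28.07]
scene -64 [ 71.67  -8.08 333.83  20.95 -66.32  28.09]
scene -128 [  64.17   -8.19  304.67   20.09 -130.74   28.09]
wrist 0 [ 3.6250e+02 -9.6400e+00  1.2115e+03  1.7490e+01 -1.1200e+00  2.8580e+01]
wrist -64 [ 308.17   -9.13 1044.33   17.12  -64.57   28.67]
wrist -128 [ 249.17   -9.16  901.67   16.42 -128.43   28.77]
```

The spare reads about 0.5 mm shallower than its neighbours in all three cameras, so my relaxing move probably drew it back slightly. I'll nudge it home from outside with shut fingers.

```bash
python3 -c "
from h import *
plan([.5566,.0769,.10],84.1,5,0)"
```

```text
t 19.775 [0.4087 0.1278 0.2043] [-180.    0.   84.] total mm [ 147.9  -50.9 -104.3]
-0.7, 3.05, 2.09, -0.0, 0.0, -0.0, 0
-0.71, 3.05, 2.09, -0.0, 0.0, -0.0, 0
-0.71, 3.05, 2.09, -0.0, 0.0, -0.0, 0
-0.71, 3.05, 2.09, -0.0, 0.0, -0.0, 0
-0.71, 3.05, 2.09, -0.0, 0.0, -0.0, 0
```

Call:
arm_command --commands '[-0.7,3,2.1,0,0,0,0,-0.7,3,2.1,0,0,0,0,-0.7,3,2.1,0,0,0,0,-0.7,3,2.1,0,0,0,0,-0.7,2.8,2.1,0,0,0,0]'

```text
clock: 20.4
position: [0.5533, 0.0772, 0.0985]
tcp_rot: [180.0, -0.0, 84.0]
ft_force: [0.3, 0.6, 0.3]
opening: 0.0001
grip_force: 0.0
```

Call:
arm_command --commands '[0,0,2,0,0,0,0,0,0,2,0,0,0,0,0,0,2.5,0,0,0,0,0,0.3,0,0,0,0,0,0,0,0,0,0,0,0]'

```text
clock: 21.02
position: [0.556, 0.0774, 0.035]
tcp_rot: [179.9, -0.0, 84.0]
ft_force: [0.1, 0.8, -0.3]
opening: -0.0001
grip_force: 0.0
```

Call:
arm_command --commands '[0,0.8,0,0,0,0,0,0,0.6,0,0,0,0,0,0,0.4,0,0,0,0,0,0,0.2,0,0,0,0,0,0,0,0,0,0,0,0]'

```text
clock: 21.65
position: [0.5751, 0.0752, 0.0343]
tcp_rot: [-180.0, 0.0, 84.0]
ft_force: [-0.6, 0.5, -0.6]
opening: -0.0002
grip_force: 0.0
```

Call:
arm_command --commands '[0,0.2,0,0,0,0,0,0,0.2,0,0,0,0,0,0,0,0,0,0,0,0]'

```text
clock: 22.02
position: [0.5792, 0.0748, 0.0343]
tcp_rot: [-180.0, 0.0, 84.0]
ft_force: [-0.2, 0.5, 0.6]
opening: 0.0005
grip_force: 0.0
```

Call:
arm_command --commands '[0,0.2,0,0,0,0,0,0,0.1,0,0,0,0,0,0,0,0,0,0,0,0]'

```text
clock: 22.4
position: [0.5795, 0.0745, 0.0338]
tcp_rot: [-179.7, 0.0, 84.0]
ft_force: [-7.1, 1.5, 3.5]
opening: 0.0001
grip_force: 4.2
```

Call:
arm_command --commands '[0,0.1,0,0,0,0,0,0,0.1,0,0,0,0,0,0,0,0,0,0,0,0]'

```text
clock: 22.78
position: [0.5795, 0.0743, 0.0333]
tcp_rot: [-179.5, 0.1, 84.0]
ft_force: [-13.6, 1.8, 5.7]
opening: 0.0001
grip_force: 6.8
```

Call:
arm_command --commands '[0,0.1,0,0,0,0,0,0,0.1,0,0,0,0,0,0,0,0,0,0,0,0]'

```text
clock: 23.15
position: [0.5796, 0.0741, 0.0329]
tcp_rot: [-179.3, 0.1, 84.0]
ft_force: [-18.5, 3.2, 8.6]
opening: 0.0002
grip_force: 9.6
```

Call:
arm_command --commands '[0,-1.0,0,0,0,0,0,0,-2,0,0,0,0,0,0,-1,-3,0,0,0,0,0,-5,-5,0,0,0,0,0,-5,-5,0,0,0,0]'

```text
clock: 23.78
position: [0.4576, 0.0875, 0.1537]
tcp_rot: [180.0, -0.0, 84.0]
ft_force: [0.6, 0.3, 1.2]
opening: -0.0002
grip_force: 0.0
```

```bash
python3 -c "
from h import *
x=np.array([np.cos(np.radians(-5.7)),np.sin(np.radians(-5.7))]);y=np.array([-x[1],x[0]]);o=np.array([.6392,.0691])-.033*x
for n in ('top','scene','wrist'):
  acc={}
  for k in range(6):
    s=manip.snapshot(n);m=cv2.inRange(cv2.cvtColor(s['pixels'],cv2.COLOR_RGB2HSV),(105,120,30),(130,255,255))
    P=np.array([pt(s,u,v) for v,u in np.argwhere(m) if s['range_z'][v,u]>0]);D=np.c_[(P[:,:2]-o)@x,(P[:,:2]-o)@y,P[:,2]]*1000
    for yc in (0,-64,-128):
      q=D[(abs(D[:,1]-yc)<20)&(D[:,0]>-25)&(D[:,0]<100)]
      l=q[(q[:,2]>37)&(q[:,2]<44)&(q[:,0]<10)]
      if len(l)>5: acc.setdefault(yc,[]).append([len(l),l[:,0].mean()])
  for yc in acc: print(n,yc,np.mean(acc[yc],0).round(2))
s=snap('top')
for nm,lo,hi,b in [('green',(40,80,30),(85,255,255),(205,205,237,265)),('white',(0,0,90),(180,60,255),(143,215,165,270))]:
  m=cv2.inRange(cv2.cvtColor(s['pixels'],cv2.COLOR_RGB2HSV),lo,hi)
  P=np.array([pt(s,u,v) for v,u in np.argwhere(m) if b[0]<=u<b[2] and b[1]<=v<b[3]]).reshape(-1,3);P=P[(P[:,2]>.02)&(P[:,2]<.034)]
  if len(P): print(nm,len(P),P.mean(0))
print(manip.read_state()['position'])
"
```

```text
top 0 [ 6.2  -8.02]
top -64 [58.   -8.51]
top -128 [56.67 -8.8 ]
scene 0 [77.17 -7.98]
scene -64 [71.   -8.11]
scene -128 [63.83 -8.3 ]
wrist 0 [542.67  -8.81]
wrist -64 [438.5   -8.98]
wrist -128 [261.33  -8.95]
green 177 [0.50623472 0.25380857 0.02843209]
white 550 [0.48896319 0.38015798 0.02880008]
[0.45836354 0.0874223  0.15266562]
```

The spare now matches its neighbours, so it is home. Handing in.

```bash
python3 -c "
from bench import manip
print(manip.close_job())"
```

```text
the job is handed in; nothing more can be done
None
```

The job is handed in: the yellow cassette lies flat and right way up in the red returns tray, and the blue spare is pushed onto the stop in the left lane, lip outward, level with the two kit blues by camera; I didn't move any other cassette.

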